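# Deal the last pill tubs into two dosing trays

### The arm

A 6-joint arm with a two-finger parallel gripper is mounted at the origin on the work surface. World frame = base frame: x ahead of the robot, y to its left, z up, the work surface at z = 0. Lengths are in mm, angles in degrees, forces in N, time in s.
With the tool pointing down it reaches from about 350 to 850 mm from the base axis. Payload 8.1 kg.
Tool frame: the origin (TCP) lies midway between the tips of the shut fingers; the grasp point (between the pads) lies 19 mm behind it (hold_point_z is the distance from the TCP to the grasp point, in mm); z points along the fingers, y is the direction in which the jaws open and shut (so a half turn about z gives the same grasp; the last joint's range is limited). The gripper opens to 85 mm and grips with 20 to 120 N. Pads are 22 mm wide; open, the fingers measure 114 mm over their backs; the gripper's body (76 mm by 85 mm) begins 54 mm behind the grasp point. The pads swing forward as they close: fully open they stand 13 mm farther back than shut.
Start: joints at [60.023, 7.471, 85.268, -0, 87.261, -4.893], TCP at [254.349, 543.426, 231.292] pointing down, gripper open.
Joint ranges: [-169.43, 169.43], [-51.17, 129.36], [1.28, 143.12], [-76.62, 256.62], [0, 156.53], [-152.29, 152.29]. Speed limits (degrees/s): [136.94, 136.94, 159.86, 180, 180, 180].

### API

Orientations are given as [roll, pitch, yaw] about the fixed x, y, z axes, in that order (R = Rz(yaw) Ry(pitch) Rx(roll)).
In Python, from bench import sense, snapshot, camera_params, hand_in, hold_point_z gives the robot as it stands.
- The arm moves only by the tool servo_tool, never from a script. Its argument "motion" is a list of rows, each a list of 7 numbers: the finger opening in mm, from 0 to 85.4, then the shift along the tool's x, y, z in mm, then the turn, a rotation vector about the tool's x, y, z in rad. A call has 1 to 10 rows; each row shifts and turns the pose as measured when the row begins, along the tool's axes as they then stand; what a row does not reach is not made up. A row lasts 1/10 s, in which the tool goes at most 50 mm and 8.59 degrees, less where a joint would pass 70% of its speed; a pose out of reach is approached as far as the arm can. A call with a gripper value outside its range is refused whole. The fingers move at their own pace and stop on an object; "force" is the grip in N (left out, the last holds). Time passes only in rows, so rows that do not move let the fingers close. It gives the time, the measured TCP pose, the force and the opening at its end, in the units of the state.
- sense(): the state, without advancing time (a new reading comes with each control period).
- snapshot(name): name is "scene" or "top"; returns the picture (384x512x3 uint8, blue, green, red); there is no depth.
- camera_params(name): a dict with "fx", "fy", "cx", "cy" (pixels), "R" (3x3) and "t" (3): a world point X has camera coordinates R X + t. Camera axes: x right, y down, z forward; pixel columns grow to the right and rows downward; lengths in mm; the calibration is good to about 2 mm. A picture is of the moment at which its call begins. camera_params takes no time and is no camera call.
- hand_in(): hands the job in, once; it reports no verdict.
The state is a dict: "time": time; "joint_pos": joint angles; "qd": joint speeds; "joint_efforts": joint torques, N m; "tool_pos": TCP position; "tcp_rot": TCP orientation; "ft_force": force on the tool from outside, world axes, zero at the start; "wrist_torque": the same for the moment, N m; "finger_gap": finger opening in mm.
Only numpy, scipy, OpenCV 4.12 (cv2) and the standard library are available. Lean on these libraries where they do the work, as an engineer would, in place of code of your own. Each camera call takes 0.05 s, during which the arm holds its last target. There are 200 camera calls.

### The job

Each of the two long, low trays already has one short white pill tub in one of its halves. Deal out the two short tubs still standing on the table, one at a time, one to each tray: stand each upright in the tray's empty half, so that both trays end with two. Set them down rather than dropping them, and do not knock them over.

Things in the scene. Friction and masses are not known exactly. Their poses are not given: they have to be found in the camera images.
- tub_a: one of two identical, interchangeable short white pill tubs, loose on the table: a closed, straight-sided cylinder with a cap, 42 mm across, 56 mm tall, 40 to 85 g, firm. Origin at the centre of its underside, z up. Near the tubs stand a taller white bottle (46 mm across, 84 mm tall) and a squat wide white jar (68 mm across, 40 mm tall): not these.
- tub_b: one of two identical, interchangeable short white pill tubs, loose on the table: a closed, straight-sided cylinder with a cap, 42 mm across, 56 mm tall, 40 to 85 g, firm. Origin at the centre of its underside, z up. Near the tubs stand a taller white bottle (46 mm across, 84 mm tall) and a squat wide white jar (68 mm across, 40 mm tall): not these.
- free_a (a point): centre of the floor of the empty half of a low blue-grey tray (one of two alike, fixed): 222 x 114 mm outside, rim 18 mm high, walls and floor 4 mm, a cross wall makes two halves 105 x 106 mm inside. The point is 4 mm above the table; x along the tray, y across, z up. The other half (centre 109 mm along +x) already holds such a tub, fixed, its top 60 mm above the table.
- free_b (a point): centre of the floor of the empty half of a low blue-grey tray (one of two alike, fixed): 222 x 114 mm outside, rim 18 mm high, walls and floor 4 mm, a cross wall makes two halves 105 x 106 mm inside. The point is 4 mm above the table; x along the tray, y across, z up. The other half (centre 109 mm along -x) already holds such a tub, fixed, its top 60 mm above the table.
Mind the look-alikes: they are no part of the job. What is shaped like the tub_b but red is not meant. What is shaped like the tub_a but blue is not meant.

How it is judged (in metres and radians):
On the way:
1. one tub stands upright and released in the empty half of one tray, the other tub not yet in a tray (((((x of tub_a in the frame of free_a between -0.034 and 0.034 m and y of tub_a in the frame of free_a between -0.034 and 0.034 m and z of tub_a in the frame of free_a between -0.004 and 0.008 m and angle between tub_a's own z axis and vertical below 0.17 rad) or (x of tub_a in the frame of free_b between -0.034 and 0.034 m and y of tub_a in the frame of free_b between -0.034 and 0.034 m and z of tub_a in the frame of free_b between -0.004 and 0.008 m and angle between tub_a's own z axis and vertical below 0.17 rad)) and contact force between the fingers and tub_a below 0.05 N and linear speed of tub_a below 0.02 m/s and not ((x of tub_b in the frame of free_a between -0.034 and 0.034 m and y of tub_b in the frame of free_a between -0.034 and 0.034 m and z of tub_b in the frame of free_a between -0.004 and 0.008 m and angle between tub_b's own z axis and vertical below 0.17 rad) or (x of tub_b in the frame of free_b between -0.034 and 0.034 m and y of tub_b in the frame of free_b between -0.034 and 0.034 m and z of tub_b in the frame of free_b between -0.004 and 0.008 m and angle between tub_b's own z axis and vertical below 0.17 rad))) or (((x of tub_b in the frame of free_a between -0.034 and 0.034 m and y of tub_b in the frame of free_a between -0.034 and 0.034 m and z of tub_b in the frame of free_a between -0.004 and 0.008 m and angle between tub_b's own z axis and vertical below 0.17 rad) or (x of tub_b in the frame of free_b between -0.034 and 0.034 m and y of tub_b in the frame of free_b between -0.034 and 0.034 m and z of tub_b in the frame of free_b between -0.004 and 0.008 m and angle between tub_b's own z axis and vertical below 0.17 rad)) and contact force between the fingers and tub_b below 0.05 N and linear speed of tub_b below 0.02 m/s and not ((x of tub_a in the frame of free_a between -0.034 and 0.034 m and y of tub_a in the frame of free_a between -0.034 and 0.034 m and z of tub_a in the frame of free_a between -0.004 and 0.008 m and angle between tub_a's own z axis and vertical below 0.17 rad) or (x of tub_a in the frame of free_b between -0.034 and 0.034 m and y of tub_a in the frame of free_b between -0.034 and 0.034 m and z of tub_a in the frame of free_b between -0.004 and 0.008 m and angle between tub_a's own z axis and vertical below 0.17 rad))))), for 0.2 s.
At the end, for the whole second after the job is handed in: The two tubs stand in the formerly empty halves of the two trays, one in each, either tub in either tray: upright within 10 degrees, on the tray's floor (within 8 mm), within 34 mm of the half's centre along the tray and across it (anywhere inside its walls), released and at rest ((((x of tub_a in the frame of free_a between -0.034 and 0.034 m and y of tub_a in the frame of free_a between -0.034 and 0.034 m and z of tub_a in the frame of free_a between -0.004 and 0.008 m and angle between tub_a's own z axis and vertical below 0.17 rad) and (x of tub_b in the frame of free_b between -0.034 and 0.034 m and y of tub_b in the frame of free_b between -0.034 and 0.034 m and z of tub_b in the frame of free_b between -0.004 and 0.008 m and angle between tub_b's own z axis and vertical below 0.17 rad)) or ((x of tub_a in the frame of free_b between -0.034 and 0.034 m and y of tub_a in the frame of free_b between -0.034 and 0.034 m and z of tub_a in the frame of free_b between -0.004 and 0.008 m and angle between tub_a's own z axis and vertical below 0.17 rad) and (x of tub_b in the frame of free_a between -0.034 and 0.034 m and y of tub_b in the frame of free_a between -0.034 and 0.034 m and z of tub_b in the frame of free_a between -0.004 and 0.008 m and angle between tub_b's own z axis and vertical below 0.17 rad))) and contact force between the fingers and tub_a below 0.05 N and contact force between the fingers and tub_b below 0.05 N and linear speed of each of tub_a, tub_b below 0.02 m/s); the robot touches nothing.
It fails at once if a tub is knocked over (leans more than 45 degrees) (angle between any of tub_a, tub_b's own z axis and vertical above 0.785 rad).
It fails at once if a tub is dropped: let go with its underside more than 40 mm above the table ((height (world z) of tub_a above 0.04 m and contact force between the fingers and tub_a below 0.05 N) or (height (world z) of tub_b above 0.04 m and contact force between the fingers and tub_b below 0.05 N)).
It also fails if it takes over 51 s, if anything falls off the work surface, if the arm or the gripper's body presses on something with over 40 N, if the wrist force passes 120 N, or if a joint passes its speed limit or range.

## Working session

There is one attempt and no reset: what is moved stays moved. The work goes in short steps, Python scripts to look and compute and a tool call to move; the robot and the scene stay as the last step left them, time stands still between calls to the robot, and variables do not carry over. Pictures are saved under pics/ and viewed, about 8 in all and at most 12, crops included, and the job is handed in when it is done.

Besides the shell and the picture viewer there is one more tool, called by a JSON object that holds its "api" and its "payload", one argument or row to a line. servo_tool: Moves the arm, as the interface text tells. Its arguments: {"type":"object","properties":{"motion":{"type":"array"},"force":{"type":"number"}},"required":["motion"]}

```bash
mkdir -p pics; cat > h.py <<'E'
import numpy as np, cv2
from bench import *
def ray(cam,u,v,z):
    p=camera_params(cam);R=np.array(p["R"]);t=np.array(p["t"])
    c=-R.T@t; d=R.T@np.array([(u-p["cx"])/p["fx"],(v-p["cy"])/p["fy"],1])
    return c+d*(z-c[2])/d[2]
def proj(cam,X):
    p=camera_params(cam);q=np.array(p["R"])@np.array(X,float)+np.array(p["t"])
    return p["fx"]*q[0]/q[2]+p["cx"],p["fy"]*q[1]/q[2]+p["cy"]
E
python3 - <<'E'
from h import *
a=np.array(snapshot("top"));b=np.array(snapshot("scene"))
cv2.imwrite("pics/top.png",a);cv2.imwrite("pics/scene.png",b)
cv2.imwrite("pics/top_v.png",cv2.resize(a,(800,600)));cv2.imwrite("pics/scene_v.png",cv2.resize(b,(800,600)))
for c in("top","scene"):
    p=camera_params(c);print(p["fx"],p["cx"],p["cy"],np.round(p["R"],3).tolist(),(-np.array(p["R"]).T@p["t"]).round())
print(sense())
E
```

```text
410.9005602689605 252.26194206569207 188.60410084288918 [[-0.025, -1.0, 0.0], [-0.976, 0.025, -0.214], [0.214, -0.006, -0.977]] [356. -17. 873.]
406.65364608865724 259.71154943985124 191.23391984534152 [[-0.491, 0.871, 0.015], [0.469, 0.279, -0.838], [-0.734, -0.404, -0.546]] [1155.  340.  500.]
{'time': 0.1, 'joint_pos': array([ 6.00241369e+01,  7.51104073e+00,  8.53231750e+01,  1.07866514e-04,
        8.72596813e+01, -4.89371282e+00]), 'qd': array([ 0.03508996, -0.0972601 , -0.06903196,  0.01701316,  0.09135033,
        0.05830384]), 'joint_efforts': array([ 3.64620209e-04, -5.70957363e+01, -5.01938653e+01, -2.07418461e-04,
        8.29275290e-03,  4.30813589e-05]), 'tool_pos': array([254.0937162 , 543.00785931, 230.34530669]), 'tcp_rot': array([-1.79906454e+02, -8.11746598e-03,  1.54917838e+02]), 'ft_force': array([-1.64306526, -0.40451167, -0.19361949]), 'wrist_torque': array([0.00998517, 0.02997744, 0.00159797]), 'finger_gap': 85.62830442872036}
```

View pics/top_v.png

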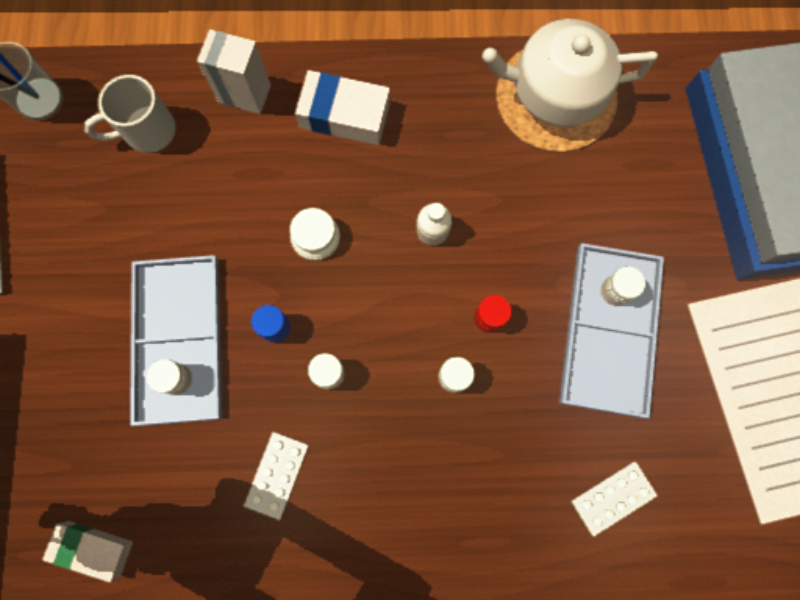

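View pics/scene_v.png

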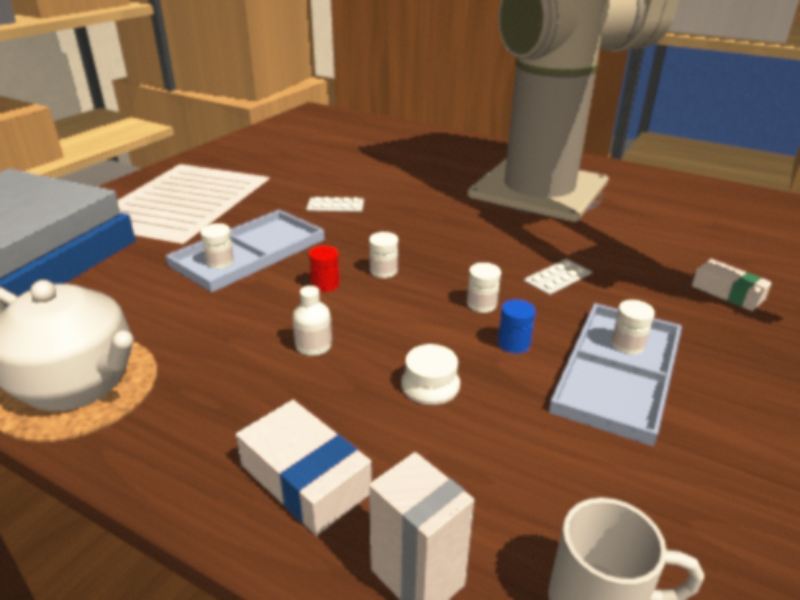

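The top view (800x600) shows these white or tub-like candidates:
- **Tubs:** (325,371) and (457,374) are short, straight cylinders, so they fit the description.
- **Not meant:** (314,233) is the wide jar, (434,223) is the necked tall bottle, (269,322) is blue and (493,313) is red.
- **Already placed:** (167,377) and (627,286) stand in the trays.

The empty halves are the upper half of the left tray, near (177,300), and the lower half of the right tray, near (610,370).

```bash
python3 - <<'E'
from h import *
a=cv2.imread("pics/top.png");hsv=cv2.cvtColor(a,cv2.COLOR_BGR2HSV)
s=1.5625
# bright cap tops
m=((hsv[...,2]>195)&(hsv[...,1]<45)).astype(np.uint8)
n,l,st,ce=cv2.connectedComponentsWithStats(m)
for k in range(1,n):
    u,v=ce[k]
    if st[k,4]>150 and 60<u<440 and 120<v<270: print("white",(ce[k]*s).round(),st[k],ray("top",u,v,56).round(1))
# trays: bluish grey
m=((hsv[...,0]>95)&(hsv[...,0]<130)&(hsv[...,1]>15)&(hsv[...,1]<120)&(hsv[...,2]>60)).astype(np.uint8)
m=cv2.morphologyEx(m,cv2.MORPH_OPEN,np.ones((3,3)))
cs,_=cv2.findContours(m,cv2.RETR_EXTERNAL,cv2.CHAIN_APPROX_SIMPLE)
for c in cs:
    if cv2.contourArea(c)>2500:
        P=np.array([ray("top",u,v,18)[:2] for u,v in cv2.convexHull(c)[:,0].astype(float)],np.float32)
        r=cv2.minAreaRect(P);print("tray",np.round(r[0],1),np.round(r[1],1),round(r[2],2),cv2.boxPoints(r).round().tolist())
cv2.imwrite("pics/crop.png",cv2.resize(a[120:270,80:430],None,fx=2.25,fy=2.25,interpolation=cv2.INTER_CUBIC))
b=cv2.imread("pics/scene.png");hb=cv2.cvtColor(b,cv2.COLOR_BGR2HSV)
m=((hb[...,2]>120)&(hb[...,1]<70)).astype(np.uint8)
n,l,st,ce=cv2.connectedComponentsWithStats(m)
for k in range(1,n):
    x,y,w,h,ar=st[k]
    if 150<ar<3000 and 200<x<340: print("scene",st[k],(ce[k]*s).round(), "base mid",ray("scene",x+w/2,y+h/2,28).round(1))
E
```

```text
white [430. 216.] [268 130  17  19 195] [641.3 -72.7  56. ]
white [311. 229.] [186 134  28  29 591] [627.3  87.   56. ]
white [611. 336.] [ 360  156   60  111 4334] [ 473.6 -298.9   56. ]
white [176. 338.] [  84  164   56  108 4246] [485.9 259.3  56. ]
white [324. 369.] [198 227  20  20 327] [440.5  69.7  56. ]
white [456. 373.] [282 229  21  21 339] [431.5 -98.   56. ]
scene [237 148  18  30 466] [383. 254.] base mid [429.2 -98.3  28. ]
scene [336 167  41  21 479] [556. 276.] base mid [358.6 150.2  28. ]
scene [300 168  21  32 548] [483. 286.] base mid [437.5  71.7  28. ]
scene [ 258  220   36   39 1155] [431. 374.] base mid [643.5  93.5  28. ]
```

View pics/crop.png

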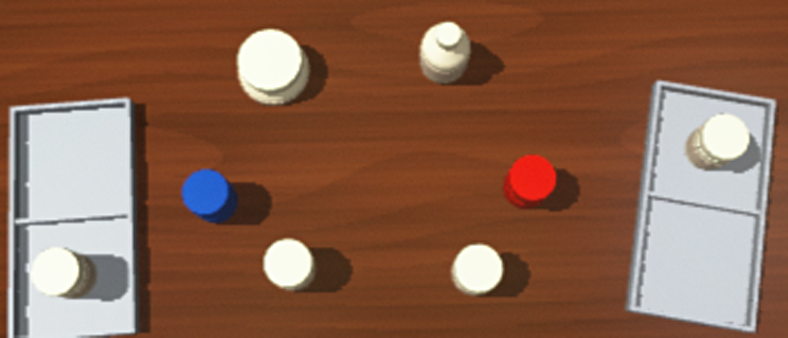

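The crop confirms the two plain white tubs, with no neck and not wide, at crop (289,264) and (477,269). Next I work out the tray geometry from its corners.

```bash
python3 - <<'E'
from h import *
s=1.5625
for n,q,sg in(("L",[(131,258),(216,256),(219,419),(131,425)],1),("R",[(582,245),(663,258),(650,416),(561,403)],-1)):
    P=np.array([ray("top",u/s,v/s,18)[:2] for u,v in q])
    ax=(P[0]+P[1]-P[2]-P[3])/2;L=np.linalg.norm(ax);W=np.linalg.norm((P[1]+P[2]-P[0]-P[3])/2)
    ax/=L;print(n,P.mean(0).round(1),L.round(),W.round(),np.degrees(np.arctan2(ax[1],ax[0])).round(1),"free",(P.mean(0)+sg*54.5*ax).round(1),"occ",(P.mean(0)-sg*54.5*ax).round(1))
for n,u,v in(("blue",268,319),("red",494,310),("occL",168,376),("occR",629,284)):print(n,ray("top",u/s,v/s,56).round())
E
```

```text
L [492.7 274.8] 224.0 116.0 3.3 free [547.1 277.9] occ [438.3 271.7]
R [ 489.7 -317.2] 219.0 115.0 -11.6 free [ 436.3 -306.2] occ [ 543.  -328.2]
blue [507. 142.  56.]
red [ 512. -151.   56.]
occL [437. 267.  56.]
occR [ 542. -329.   56.]
```

{"api": "servo_tool", "payload": {
  "motion": [
    [85,0,0,0,0,0,-0.146],
    [85,0,0,0,0,0,-0.146],
    [85,0,0,0,0,0,-0.146],
    [85,0,0,0,0,0,0]
  ],
  "force": 30
}}

```text
time: 0.5
tool_pos: [253.4, 541.8, 227.8]
tcp_rot: [-179.7, -0.2, -179.2]
ft_force: [-0.6, -0.3, 0.5]
finger_gap: 85.0
```

{"api": "servo_tool", "payload": {
  "motion": [
    [85,-18,-45,0,0,0,0],
    [85,-18,-45,0,0,0,0],
    [85,-18,-45,0,0,0,0],
    [85,-18,-45,0,0,0,0],
    [85,-18,-45,0,0,0,0],
    [85,-18,-45,0,0,0,0],
    [85,-18,-45,0,0,0,0],
    [85,-18,-45,0,0,0,0],
    [85,-18,-45,0,0,0,0],
    [85,-18,-45,0,0,0,0]
  ]
}}

```text
time: 1.5
tool_pos: [431.2, 79.8, 225.7]
tcp_rot: [-179.5, -0.3, 178.5]
ft_force: [1.0, -0.1, 0.0]
finger_gap: 85.1
```

{"api": "servo_tool", "payload": {
  "motion": [
    [85,-8,-10,30,0,0,0],
    [85,0,0,40,0,0,0],
    [85,0,0,40,0,0,0],
    [85,0,0,10,0,0,0],
    [85,0,0,0,0,0,0]
  ]
}}

```text
time: 2.0
tool_pos: [441.8, 60.2, 104.6]
tcp_rot: [-179.4, 0.0, 176.6]
ft_force: [-0.0, -0.4, 1.4]
finger_gap: 84.7
```

{"api": "servo_tool", "payload": {
  "motion": [
    [85,3,10,0,0,0,0],
    [85,0,0,0,0,0,0]
  ]
}}

```text
time: 2.2
tool_pos: [440.4, 71.7, 107.2]
tcp_rot: [-179.5, 0.1, 176.4]
ft_force: [-0.1, 0.2, -0.7]
finger_gap: 85.4
```

{"api": "servo_tool", "payload": {
  "motion": [
    [85,1,-1,25,0,0,0],
    [85,0,0,25,0,0,0],
    [85,0,0,20,0,0,0],
    [85,0,0,10,0,0,0],
    [85,0,0,0,0,0,0],
    [85,0,0,0,0,0,0]
  ]
}}

```text
time: 2.8
tool_pos: [449.7, 73.8, 37.2]
tcp_rot: [-179.6, 1.3, 176.6]
ft_force: [-0.3, 0.2, -0.1]
finger_gap: 85.0
```

{"api": "servo_tool", "payload": {
  "motion": [
    [85,9,-4,0,0,-0.023,0],
    [85,0,0,0,0,0,0]
  ]
}}

```text
time: 3.0
tool_pos: [442.5, 70.7, 39.9]
tcp_rot: [-179.6, 2.9, 176.7]
ft_force: [-0.8, -0.6, -0.3]
finger_gap: 85.1
```

{"api": "servo_tool", "payload": {
  "motion": [
    [85,3,-1,4,0,0.05,0.06],
    [85,0,0,6,0,0,0],
    [85,0,0,6,0,0,0],
    [85,0,0,4,0,0,0],
    [85,0,0,0,0,0,0]
  ]
}}

```text
time: 3.5
tool_pos: [444.0, 70.3, 22.7]
tcp_rot: [-179.8, 0.5, 173.3]
ft_force: [-0.3, 0.5, 0.0]
finger_gap: 85.0
```

{"api": "servo_tool", "payload": {
  "motion": [
    [85,4,0,4,0,0.01,-0.1],
    [85,1,0,0,0,0,0]
  ]
}}

```text
time: 3.7
tool_pos: [438.8, 70.9, 18.4]
tcp_rot: [-179.8, -0.1, 179.2]
ft_force: [0.1, 0.1, 0.2]
finger_gap: 85.0
```

Well centred, so I close the fingers.

{"api": "servo_tool", "payload": {
  "motion": [
    [36,0,0,0,0,0,0],
    [36,0,0,0,0,0,0],
    [36,0,0,0,0,0,0],
    [36,0,0,0,0,0,0],
    [36,0,0,0,0,0,0],
    [36,0,0,0,0,0,0],
    [36,0,0,0,0,0,0],
    [36,0,0,0,0,0,0]
  ],
  "force": 30
}}

```text
time: 4.5
tool_pos: [439.4, 70.9, 19.1]
tcp_rot: [-179.8, 0.0, 178.8]
ft_force: [0.3, 0.3, -0.3]
finger_gap: 41.6
```

{"api": "servo_tool", "payload": {
  "motion": [
    [36,0,0,-10,0,0,0],
    [36,0,0,-20,0,0,0],
    [36,0,0,-25,0,0,0],
    [36,0,0,-25,0,0,0],
    [36,0,0,-20,0,0,0],
    [36,0,0,-10,0,0,0],
    [36,0,0,0,0,0,0],
    [36,0,0,0,0,0,0]
  ]
}}

```text
time: 5.3
tool_pos: [438.5, 71.4, 135.9]
tcp_rot: [-179.8, -0.0, 178.8]
ft_force: [-0.3, 0.2, -0.8]
finger_gap: 41.3
```

{"api": "servo_tool", "payload": {
  "motion": [
    [36,-6,0,0,0,0,0],
    [36,-11,22,0,0,0,0],
    [36,-14,28,0,0,0,0],
    [36,-14,28,0,0,0,0],
    [36,-14,28,0,0,0,0],
    [36,-14,28,0,0,0,0],
    [36,-11,24,0,0,0,0],
    [36,-8,16,0,0,0,0],
    [36,-4,8,0,0,0,0],
    [36,0,0,0,0,0,0]
  ]
}}

```text
time: 6.3
tool_pos: [537.8, 256.2, 118.2]
tcp_rot: [-179.4, -1.1, 178.7]
ft_force: [-1.2, -0.8, -0.2]
finger_gap: 41.3
```

{"api": "servo_tool", "payload": {
  "motion": [
    [36,0,0,0,0,0,0],
    [36,0,0,0,0,0,0]
  ]
}}

```text
time: 6.5
tool_pos: [536.8, 254.7, 116.5]
tcp_rot: [-179.3, -1.3, 178.7]
ft_force: [-0.2, 0.5, -0.1]
finger_gap: 41.2
```

{"api": "servo_tool", "payload": {
  "motion": [
    [36,-5,11,5,-0.012,-0.022,0],
    [36,-5,11,10,0,0,0],
    [36,0,0,15,0,0,0],
    [36,0,0,15,0,0,0],
    [36,0,0,10,0,0,0],
    [36,0,0,5,0,0,0],
    [36,0,0,0,0,0,0],
    [36,0,0,0,0,0,0]
  ]
}}

```text
time: 7.3
tool_pos: [546.0, 270.8, 52.2]
tcp_rot: [-179.9, -0.1, 178.4]
ft_force: [0.2, 0.0, 0.0]
finger_gap: 41.4
```

{"api": "servo_tool", "payload": {
  "motion": [
    [36,-1,6,5,0,0,0],
    [36,0,0,6,0,0,0],
    [36,0,0,6,0,0,0],
    [36,0,0,5,0,0,0],
    [36,0,0,3,0,0,0],
    [36,0,0,0,0,0,0],
    [36,0,0,0,0,0,0]
  ]
}}

```text
time: 8.0
tool_pos: [548.3, 277.9, 26.4]
tcp_rot: [-179.9, 0.1, 178.4]
ft_force: [-0.5, 0.4, -0.7]
finger_gap: 41.5
```

{"api": "servo_tool", "payload": {
  "motion": [
    [36,0,0,1.5,0,0,0],
    [36,0,0,1.5,0,0,0],
    [36,0,0,0,0,0,0]
  ]
}}

```text
time: 8.3
tool_pos: [548.7, 277.9, 23.7]
tcp_rot: [-180.0, 0.1, 178.4]
ft_force: [0.1, -0.3, -0.4]
finger_gap: 41.4
```

```bash
python3 - <<'E'
from h import *
b=np.array(snapshot("scene"));cv2.imwrite("pics/s2.png",cv2.resize(b[130:300,300:490],(760,680)[:2] and (670,600),interpolation=cv2.INTER_CUBIC))
E
```

```text
(no output)
```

View pics/s2.png

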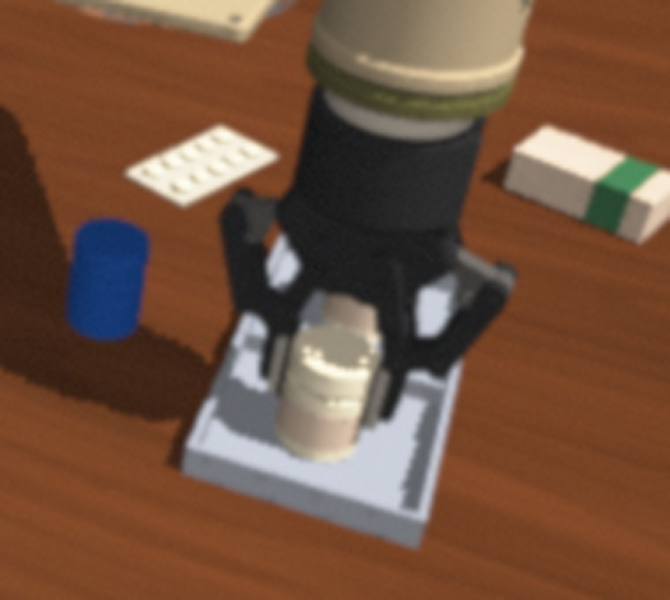

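The scene crop shows the tub upright over the front (empty) half of the left tray, with its foot at crop (320,455), well inside the walls. I press down slightly, release and retreat.

{"api": "servo_tool", "payload": {
  "motion": [
    [36,0,0,1,0,0,0],
    [50,0,0,0,0,0,0],
    [65,0,0,0,0,0,0],
    [65,0,0,0,0,0,0],
    [65,0,0,0,0,0,0],
    [65,0,0,0,0,0,0]
  ]
}}

```text
time: 8.95
tool_pos: [549.3, 278.2, 23.5]
tcp_rot: [-180.0, 0.2, 178.4]
ft_force: [0.0, -0.5, -0.6]
finger_gap: 65.2
```

{"api": "servo_tool", "payload": {
  "motion": [
    [65,0,0,-10,0,0,0],
    [65,0,0,-20,0,0,0],
    [65,0,0,-25,0,0,0],
    [65,0,0,-25,0,0,0],
    [85,0,0,-20,0,0,0],
    [85,0,0,-10,0,0,0],
    [85,0,0,0,0,0,0]
  ]
}}

```text
time: 9.65
tool_pos: [548.6, 278.1, 140.7]
tcp_rot: [-180.0, 0.2, 178.4]
ft_force: [-0.2, 0.2, -0.2]
finger_gap: 85.0
```

{"api": "servo_tool", "payload": {
  "motion": [
    [85,6,-20,0,0,0,0],
    [85,11,-40,0,0,0,0],
    [85,13,-45,0,0,0,0],
    [85,13,-45,0,0,0,0],
    [85,13,-45,0,0,0,0],
    [85,13,-45,0,0,0,0],
    [85,13,-45,0,0,0,0],
    [85,8,-30,0,0,0,0],
    [85,3,-15,0,0,0,0],
    [85,0,0,0,0,0,0]
  ]
}}

```text
time: 10.65
tool_pos: [437.4, -59.3, 130.8]
tcp_rot: [180.0, -0.3, 178.6]
ft_force: [0.2, -0.5, 0.5]
finger_gap: 84.8
```

{"api": "servo_tool", "payload": {
  "motion": [
    [85,0,0,0,0,0,0],
    [85,0,0,0,0,0,0]
  ]
}}

```text
time: 10.85
tool_pos: [436.8, -58.6, 129.5]
tcp_rot: [179.9, -0.4, 178.5]
ft_force: [0.2, 0.4, -0.5]
finger_gap: 84.8
```

```bash
python3 - <<'E'
from h import *
s=sense();print(s["time"],s["tool_pos"].round(1),s["tcp_rot"].round(1))
b=np.array(snapshot("scene"));cv2.imwrite("pics/s3.png",cv2.resize(b,(800,600),interpolation=cv2.INTER_CUBIC))
E
```

```text
10.85 [436.8 -58.6 129.5] [179.9  -0.4 178.5]
```

View pics/s3.png

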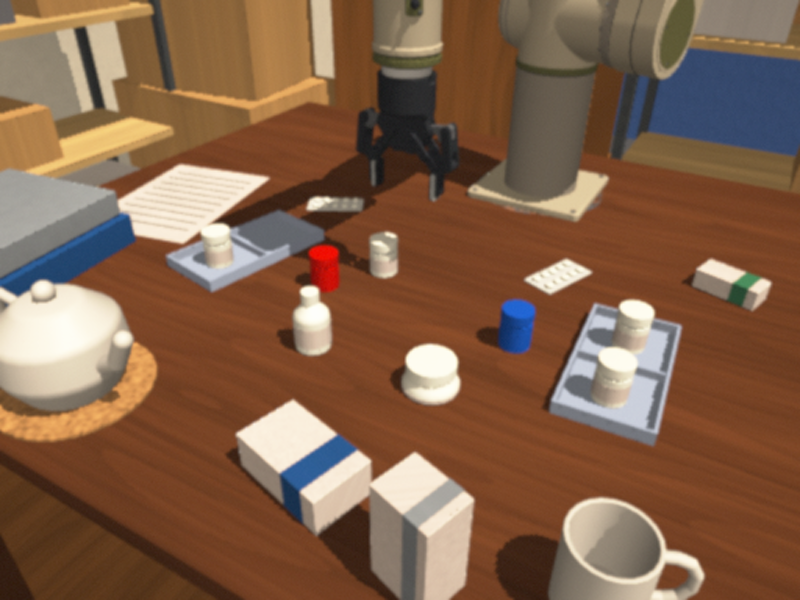

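The first tub now stands upright in the left tray at (613,377), and the second tub is untouched at (383,255).

{"api": "servo_tool", "payload": {
  "motion": [
    [85,3,-18,0,0,-0.006,-0.02],
    [85,2,-16,0,0,0,0],
    [85,0,-4,0,0,0,0],
    [85,0,0,10,0,0,0],
    [85,0,0,15,0,0,0],
    [85,0,0,10,0,0,0],
    [85,0,0,0,0,0,0],
    [85,0,0,0,0,0,0]
  ]
}}

```text
time: 11.7
tool_pos: [432.4, -90.2, 90.8]
tcp_rot: [179.8, -0.2, -179.8]
ft_force: [0.3, -0.9, 0.3]
finger_gap: 85.0
```

{"api": "servo_tool", "payload": {
  "motion": [
    [85,2,-8,0,0,0,0],
    [85,0,0,8,0,0,0],
    [85,0,0,10,0,0,0],
    [85,0,0,10,0,0,0],
    [85,0,0,8,0,0,0],
    [85,0,0,5,0,0,0],
    [85,0,0,0,0,0,0],
    [85,0,0,0,0,0,0]
  ]
}}

```text
time: 12.5
tool_pos: [430.4, -98.5, 46.5]
tcp_rot: [179.8, -0.2, -179.8]
ft_force: [-0.2, 0.1, -0.1]
finger_gap: 84.9
```

{"api": "servo_tool", "payload": {
  "motion": [
    [85,0,0,6,0,0,0],
    [85,0,0,8,0,0,0],
    [85,0,0,7,0,0,0],
    [85,0,0,5,0,0,0],
    [85,0,0,0,0,0,0],
    [85,0,0,0,0,0,0]
  ]
}}

```text
time: 13.1
tool_pos: [430.8, -98.5, 18.6]
tcp_rot: [179.8, -0.1, -179.8]
ft_force: [0.3, -0.6, 0.4]
finger_gap: 84.8
```

{"api": "servo_tool", "payload": {
  "motion": [
    [36,0,0,0,0,0,0],
    [36,0,0,0,0,0,0],
    [36,0,0,0,0,0,0],
    [36,0,0,0,0,0,0],
    [36,0,0,0,0,0,0],
    [36,0,0,0,0,0,0],
    [36,0,0,0,0,0,0],
    [36,0,0,0,0,0,0]
  ],
  "force": 30
}}

```text
time: 13.9
tool_pos: [431.4, -98.7, 19.4]
tcp_rot: [179.8, -0.0, -179.8]
ft_force: [-0.8, -0.3, -0.2]
finger_gap: 41.5
```

{"api": "servo_tool", "payload": {
  "motion": [
    [36,0,0,-10,0,0,0],
    [36,0,0,-20,0,0,0],
    [36,0,0,-25,0,0,0],
    [36,0,0,-25,0,0,0],
    [36,0,0,-20,0,0,0],
    [36,0,0,-10,0,0,0],
    [36,0,0,0,0,0,0],
    [36,0,0,0,0,0,0]
  ]
}}

```text
time: 14.7
tool_pos: [430.5, -98.8, 136.1]
tcp_rot: [179.8, -0.1, -179.8]
ft_force: [-0.4, 0.1, -1.0]
finger_gap: 41.4
```

{"api": "servo_tool", "payload": {
  "motion": [
    [36,-1,-10,0,0,0,0],
    [36,-1,-22,0,0,0,0],
    [36,-1,-28,0,0,0,0],
    [36,-1,-28,0,0,0,0],
    [36,-1,-28,0,0,0,0],
    [36,-1,-28,0,0,0,0],
    [36,0,-22,0,0,0,0],
    [36,0,-16,0,0,0,0],
    [36,0,-8,0,0,0,0],
    [36,0,0,0,0,0,0]
  ]
}}

```text
time: 15.7
tool_pos: [430.5, -296.9, 121.6]
tcp_rot: [179.2, -1.0, -179.7]
ft_force: [-0.4, 0.3, -0.8]
finger_gap: 41.2
```

{"api": "servo_tool", "payload": {
  "motion": [
    [36,0,0,0,0,0,0],
    [36,0,0,0,0,0,0]
  ]
}}

```text
time: 15.9
tool_pos: [430.2, -295.6, 120.8]
tcp_rot: [179.1, -1.1, -179.6]
ft_force: [-0.3, 0.5, -0.2]
finger_gap: 41.2
```

{"api": "servo_tool", "payload": {
  "motion": [
    [36,-6,-10,5,0.015,-0.019,0],
    [36,0,0,10,0,0,0],
    [36,0,0,15,0,0,0],
    [36,0,0,15,0,0,0],
    [36,0,0,15,0,0,0],
    [36,0,0,7,0,0,0],
    [36,0,0,0,0,0,0],
    [36,0,0,0,0,0,0]
  ]
}}

```text
time: 16.7
tool_pos: [436.5, -299.5, 49.3]
tcp_rot: [179.8, -0.1, -179.3]
ft_force: [0.4, -0.1, -1.6]
finger_gap: 41.2
```

{"api": "servo_tool", "payload": {
  "motion": [
    [36,0,-6,3,0,0,0],
    [36,0,0,6,0,0,0],
    [36,0,0,6,0,0,0],
    [36,0,0,4,0,0,0],
    [36,0,0,2,0,0,0],
    [36,0,0,0,0,0,0],
    [36,0,0,0,0,0,0]
  ]
}}

```text
time: 17.4
tool_pos: [437.7, -307.1, 28.4]
tcp_rot: [179.9, 0.1, -179.3]
ft_force: [-0.5, -0.2, -0.5]
finger_gap: 41.6
```

{"api": "servo_tool", "payload": {
  "motion": [
    [36,0,0,2,0,0,0],
    [36,0,0,2,0,0,0],
    [36,0,0,0.5,0,0,0],
    [36,0,0,0,0,0,0]
  ]
}}

```text
time: 17.8
tool_pos: [438.0, -307.2, 24.0]
tcp_rot: [180.0, 0.1, -179.3]
ft_force: [0.3, -0.5, -1.0]
finger_gap: 41.1
```

```bash
python3 - <<'E'
from h import *
b=np.array(snapshot("scene"));cv2.imwrite("pics/s4.png",cv2.resize(b[80:220,80:270],(760,560),interpolation=cv2.INTER_CUBIC))
E
```

```text
(no output)
```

View pics/s4.png

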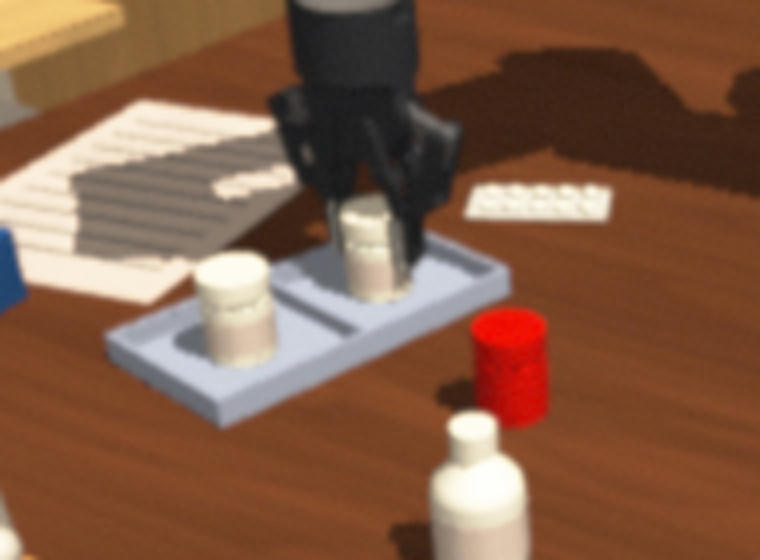

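The crop shows the second tub upright in the right tray's empty half, with its foot at crop (380,295). I lower it a touch, release and retreat.

{"api": "servo_tool", "payload": {
  "motion": [
    [36,0,0,1,0,0,0],
    [50,0,0,0,0,0,0],
    [65,0,0,0,0,0,0],
    [65,0,0,0,0,0,0],
    [65,0,0,0,0,0,0],
    [65,0,0,0,0,0,0]
  ]
}}

```text
time: 18.45
tool_pos: [438.5, -307.6, 23.6]
tcp_rot: [-180.0, 0.1, -179.3]
ft_force: [0.4, 0.5, 0.3]
finger_gap: 65.0
```

{"api": "servo_tool", "payload": {
  "motion": [
    [65,0,0,-10,0,0,0],
    [65,0,0,-20,0,0,0],
    [65,0,0,-25,0,0,0],
    [65,0,0,-30,0,0,0],
    [65,0,0,-30,0,0,0],
    [65,0,0,-15,0,0,0],
    [65,0,0,0,0,0,0]
  ]
}}

```text
time: 19.15
tool_pos: [437.6, -307.1, 162.0]
tcp_rot: [-180.0, 0.1, -179.3]
ft_force: [-0.4, -0.5, -0.4]
finger_gap: 64.7
```

{"api": "servo_tool", "payload": {
  "motion": [
    [65,0,20,0,0,0,0],
    [65,0,35,0,0,0,0],
    [65,0,35,0,0,0,0],
    [65,0,35,0,0,0,0],
    [65,0,35,0,0,0,0],
    [65,0,20,0,0,0,0],
    [65,0,0,0,0,0,0],
    [65,0,0,0,0,0,0],
    [65,0,0,0,0,0,0]
  ]
}}

```text
time: 20.05
tool_pos: [432.8, -121.6, 157.6]
tcp_rot: [180.0, -0.0, -179.4]
ft_force: [0.2, -0.9, 0.1]
finger_gap: 65.1
```

```bash
python3 - <<'E'
from h import *
s=sense();print(s["time"],s["tool_pos"].round(1),s["qd"].round(2))
b=np.array(snapshot("top"));cv2.imwrite("pics/t5.png",cv2.resize(b,(800,600),interpolation=cv2.INTER_CUBIC))
E
```

```text
20.05 [ 432.8 -121.6  157.6] [-0.46  0.34  0.04 -0.33 -0.28 -0.35]
```

View pics/t5.png

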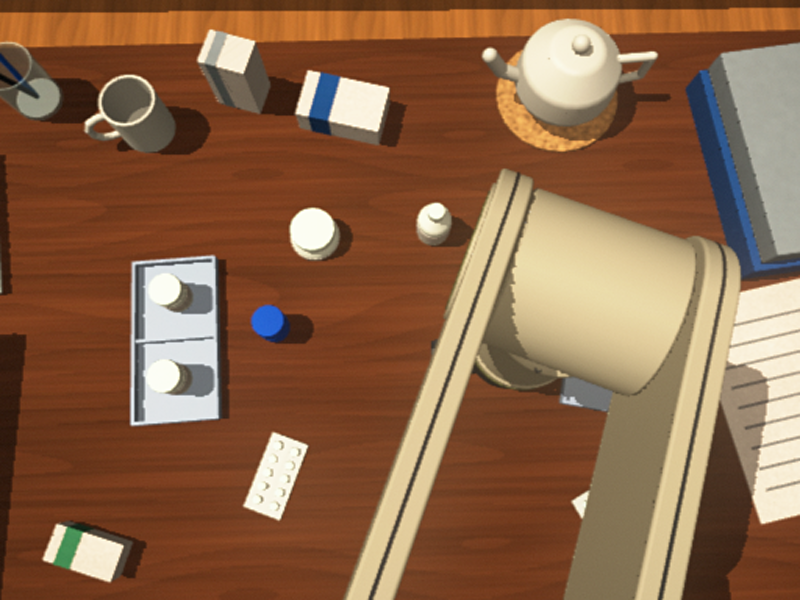

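The left tray holds two upright tubs, at (167,292) and (167,377). The arm hides the right tray from above, so I check it in the scene view.

```bash
python3 - <<'E'
from h import *
b=np.array(snapshot("scene"));cv2.imwrite("pics/s6.png",cv2.resize(b,(800,600),interpolation=cv2.INTER_CUBIC))
t=cv2.imread("pics/t5.png")
print("L cap",ray("top",167/1.5625,289/1.5625,60).round())
E
```

```text
L cap [550. 273.  60.]
```

View pics/s6.png

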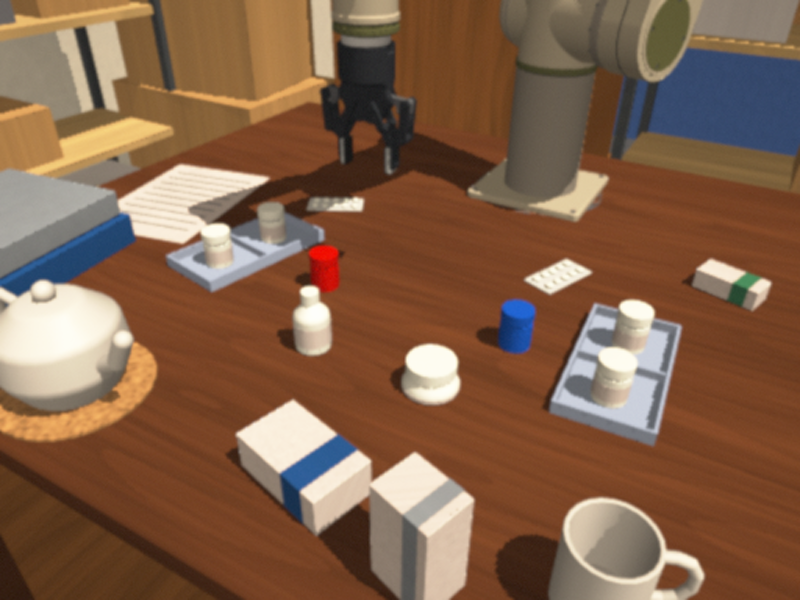

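The scene view shows two upright tubs in each tray, the new ones at (271,224) and (613,377). The gripper is clear of everything.

```bash
python3 -c "from bench import hand_in; print(hand_in())"
```

```text
the job is handed in; nothing more can be done
None
```

I dealt the two loose white tubs one to each tray, set each down upright in the empty half, and handed the job in at about 20 s of the 51 s allowed.

- **Final scene view:** it shows two upright tubs in each tray. The bottle, jar, red and blue tubs look undisturbed, and the gripper is clear.
- **First tub (left tray):** the top view puts its cap at about (550, 273) mm, against an estimated half centre of (547, 278).
- **Second tub (right tray):** I released it at (438, -307) mm, against an estimated half centre of (436, -306). The arm hid this tray in the final top view, so only the scene view confirms it.
- **Forces:** the readings at the end of each move stayed under about 2 N, and no check failed.
- **One correction:** on the first approach the tool drifted about 10 mm above the tub. I corrected it before closing the fingers.

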